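# Spacer on the shaft, bayonet lid on the pot, held at the half turn

## Robot

A 6-joint arm with a two-finger parallel gripper is mounted at the origin on the work surface; the furniture and walls round the work are solid. World frame = base frame: x ahead of the robot, y to its left, z up, the work surface at z = 0. Lengths are in mm, angles in rad, forces in N, time in s.
With the tool pointing down it reaches from about 275 to 750 mm from the base axis. Payload 10.2 kg.
Tool frame: the origin (TCP) lies on the centre line of the jaws, within the pads' length; the fingertips stand 17 mm ahead of it and the grasp point (between the pads) lies 2 mm behind it (ctrl.tip_extent is the distance from the TCP to the fingertips, in mm); z points along the fingers, y is the line along which they close (so a half turn about z gives the same grasp; the last joint's range is limited). The gripper opens to 85 mm and grips with 20 to 120 N. Pads are 22 mm wide; open, the fingers measure 114 mm over their backs; the gripper's body (76 mm by 85 mm) begins 54 mm behind the grasp point. The pads swing forward as they close: fully open they stand 13 mm farther back than shut.
Start: joints at [0.963, 0.313, 1.498, -0, 1.331, -0.223], TCP at [197.084, 486.61, 248.294] pointing down, gripper open.
Joint ranges: [-2.94, 2.94], [-0.97, 2.17], [0.19, 2.56], [-1.23, 4.37], [0.02, 3.11], [-2.88, 2.88]. Speed limits (rad/s): [2.39, 2.39, 3.01, 3.14, 3.14, 3.14].

## Interface

Orientations are given as a unit quaternion [w, x, y, z].
In Python, from rig import sensors, capture, ctrl, cut_out, place_of gives the robot as it stands.
- The arm moves only by the shell command python3 -m jog 'ROWS' [FORCE]. ROWS is JSON, a list of rows, each a list of 3 entries, a list of its own where there are three numbers: the shift along the world's x, y, z in mm, then the turn, a rotation vector about the world's x, y, z in degrees, then the closure, from 0 (fully open) to 1 (shut). A call has exactly 8 rows; each row is the pose to reach, as a shift and turn from the pose commanded when the call began; what a row does not reach only later rows make up. A row lasts 1/12 s, in which the tool goes at most 41.7 mm and 7.16 degrees, less where a joint would pass 70% of its speed; a pose out of reach is approached as far as the arm can. A call with a gripper value outside its range is refused whole. The fingers move at their own pace and stop on an object; FORCE is the grip in N (left out, the last holds). Time passes only in rows, so rows that repeat a pose let the fingers close, or fill a call up. It gives the time, the measured TCP pose, the force and the opening at its end, in the units of the state.
- sensors.sense(): the state, without advancing time (a new reading comes with each control period).
- capture(name): name is "side" or "top" or "wrist"; returns a dict with "color" (400x640x3 uint8, blue, green, red), "z_map" (400x640 float32, mm along the optical axis (not along the pixel's ray), 0 where there is no reading), "camera_matrix" (3x3 intrinsics, pixels), "R" (3x3) and "t" (3): a world point X has camera coordinates R X + t. Camera axes: x right, y down, z forward; pixel columns grow to the right and rows downward; lengths in mm; the calibration is good to about 2 mm. A picture is of the moment at which its call begins.
- ctrl.finish_job(): hands the job in, once; it reports no verdict.
Trained networks look in a picture, given as the dict that the camera call returned (one of the last four; its "shot" number tells which), for a name from the list of things; names that differ only in an ending like _2 or _b are one class to them, and where a whole thing is asked for, a point or a joint stands for the part that bears it (a point fixed in the world has none). Each returns a list of dicts, best first, with "p" (0 to 1); they miss things now and then, are a little off and sometimes report something else, mostly with a low value. They report only what shows in the picture. A call takes as long as a camera call. They do not tell look-alikes from the thing itself.
- cut_out(picture, query): "region" (400x640 bool, what is visible of it) and "box" ([left, top, right, bottom] in pixels, round what is visible of it).
- place_of(picture, query): "centre" ([row, column] in pixels: a listed point, or the origin of a listed thing).
The state is a dict: "time_s": time; "joints": joint angles; "dq": joint speeds; "tau": joint torques, N m; "eef_pos": TCP position; "ee_rot": TCP orientation; "force": force on the tool from outside, world axes, zero at the start; "wrist_torque": the same for the moment, N m; "grip_width": opening from 0.0 (shut) to 1.0 (fully open).
Only numpy, scipy, OpenCV 4.12 (cv2) and the standard library are available. Lean on these libraries where they do the work, as an engineer would, in place of code of your own. Each camera call takes 0.05 s, during which the arm holds its last target. There are 200 camera calls.

## Task

Slide the wide-bored steel spacer ring down over the upright shaft of the pot and let go of it, then drop the bayonet lid into the pot with its two lugs through the gaps in the rim. Twist the lid clockwise (seen from above) halfway to its lock, until its grip bar points at the two index tabs on the rim and well short of the click, and finish there still gripping the lid, because a spring turns it back if you let go; leave the other things on the table where they are.

Things in the scene. Friction and masses are not known exactly. Their poses are not given: they have to be found in the camera images.
- pot: fixed aluminium pot, round wall 82 mm across, on a 110x110x10 mm dark steel base plate; origin: centre of the underside, on the table, z up. Rim 43 mm and inner floor 12 mm above the table. Mouth 54 mm across; two entry gaps cut its rim flange (6 mm thick) at the pot's +x and -x sides. Past the gaps a lug can be turned only clockwise seen from above
- pot_gap (a point): middle of the entry gap at the pot's +x side, level with the rim, 31.5 mm from the pot's axis. Each gap spans 34 degrees (16 mm wide at the mouth) and reaches out to 72 mm across the pot
- pot_shaft_top (a point): top of the pot's upright centre shaft, on the pot's axis, 72 mm above the table; the shaft is 16 mm across, its last 9 mm tapering to 9 mm
- half_mark: mark on one of two opposite flat index tabs (5 mm wide, out to 103 mm across, tops level with the rim) outside the pot's wall; origin on the pot's axis at its underside, x points out along the tab, 0.6 rad clockwise of the pot's x. Lid turned 0.6 rad from the gaps = half turn. At 1.2 rad, where two round brass plungers stick out (to 116 mm across), spring balls click in, felt from 0.9 rad
- carrier (a joint): turn of the sprung carrier inside the pot, rad: 0 at rest, grows clockwise. The lid's lugs meet its dogs about 0.07 rad past the middle of the gaps, then push it: about 0.53 with the lid at the half turn, 1.13 at the click. Its spring pushes back with 0.04 N m at 0 and 0.1 N m per rad more, enough to turn a released lid back
- spacer: loose plain steel spacer ring, 44 mm outside, bore 20 mm, 14 mm high, 0.1 kg, lying flat on the table; origin: centre of its underside
- lid: loose bayonet lid, 0.16 kg, standing on its open foot: plug 48 mm across, 55 mm high (52 mm collar near its top), bore 23 mm, 50 mm deep; on top a grip bar 46 mm long (lid's x), 14 mm wide, 55 to 81 mm high; at the foot, below the bar's ends, two lugs 12 mm wide, 7 mm high, 64 mm across both. Two-fold symmetric. Origin: centre of underside; seated on the spacer it is 26 mm above the table
- lid_grip (a point): centre of the lid's grip bar, 70 mm above the lid's underside
- gauge: bystander: loose steel ring gauge, as big as the spacer outside (44 mm, 14 mm high) but with a clearly narrower bore, which does not fit the shaft; lies flat; origin: centre of its underside
- glue: bystander: glue bottle, 44 mm across, 148 mm high, loose; origin: centre of its underside
- mandrel: bystander: steel mandrel standing on its flange, 30 mm across, 50 mm high, loose; origin: centre of its underside
Mind the look-alikes: they are no part of the job. Leave any yellow look-alike of the spacer alone. Leave any green or orange look-alike of the lid alone.

How it is judged (in metres and radians):
On the way, in this order (a step that is already met when the one before it is completed fails the run):
1. the spacer ring lies flat at the foot of the shaft, on the pot's floor, let go (horizontal distance between spacer and pot below 0.005 m and z of spacer in the frame of pot below 0.016 m and contact force between the fingers and spacer below 0.1 N), for 0.2 s.
2. the lid stands in the pot, lugs through the gaps and below the flange, not yet turned (horizontal distance between lid and pot below 0.007 m and z of lid in the frame of pot below 0.03 m and value of joint carrier below 0.25 rad), for 0.1 s.
At the end, for the whole second after the job is handed in: Spacer on the pot's floor round the shaft (5 mm off axis, 4 mm up at most); lid in the pot, upright within 7 degrees, lugs under the flange, grip bar within 0.17 rad of the index tabs, pushing the carrier round, still gripped by the fingers with 1 N or more (horizontal distance between spacer and pot below 0.005 m and z of spacer in the frame of pot below 0.016 m and horizontal distance between lid and pot below 0.007 m and z of lid in the frame of pot between 0.022 and 0.0315 m and angle between lid's own z axis and vertical below 0.12 rad and angle between the x axis of lid and the x axis of half_mark, either way round below 0.17 rad and value of joint carrier above 0.25 rad and contact force between the fingers and lid above 1 N); the arm keeps its last pose, push and grip.
It fails at once if the lid is turned on against its click (carrier beyond 0.95 rad) (value of joint carrier above 0.95 rad).
It fails at once if a bystander is pushed more than 30 mm or knocked over (distance of any of gauge, glue, mandrel from where it was at the start of the episode above 0.03 m or angle between any of glue, mandrel's own z axis and vertical above 0.6 rad).
It also fails if it takes over 58 s, if anything falls off the work surface, if the arm or the gripper's body presses on something with over 40 N, if the wrist force passes 120 N, or if a joint passes its speed limit or range.

## Working session

There is one attempt and no reset: what is moved stays moved. The work goes in short steps, Python scripts to look and compute and a shell command to move; the robot and the scene stay as the last step left them, time stands still between calls to the robot, and variables do not carry over. Pictures are saved under pics/ and viewed, on a budget of 10 in all, crops included, one or two more only if the job needs it, and the job is handed in when it is done.

```bash
mkdir -p pics; ls
cat > h.py <<'E'
import numpy as np, cv2
from rig import sensors, capture, ctrl, cut_out, place_of
def world(p,r,c,z=None):
    """pixel -> world; z: intersect with plane z (mm) else use z_map"""
    K=p["camera_matrix"];R=np.array(p["R"]);t=np.array(p["t"])
    d=R.T@np.linalg.inv(K)@np.array([c,r,1.0]);o=-R.T@t
    if z is None: return o+d*p["z_map"][int(r),int(c)]
    return o+d*(z-o[2])/d[2]
def cloud(p):
    K=p["camera_matrix"];R=np.array(p["R"]);t=np.array(p["t"])
    v,u=np.mgrid[:400,:640];z=p["z_map"]
    P=np.stack([(u-K[0,2])/K[0,0]*z,(v-K[1,2])/K[1,1]*z,z],-1)-t
    return P@R
E
python3 - <<'E'
from h import *
p=capture("top");s=capture("side")
cv2.imwrite("pics/a.png",p["color"]);cv2.imwrite("pics/side.png",s["color"])
print(sensors.sense())
for q,zz in [("pot",43),("pot_shaft_top",72),("pot_gap",43),("spacer",0),("lid",0),("lid_grip",70),("gauge",0),("glue",0),("mandrel",0),("half_mark",43)]:
    for d in place_of(p,q):
        print(q,round(d["p"],2),np.round(d["centre"]),np.round(world(p,*d["centre"],zz)))
E
```

```text
pics
{'time_s': 0.1, 'joints': array([ 9.62616016e-01,  3.13408205e-01,  1.49832874e+00, -7.10607040e-06,
        1.33098987e+00, -2.23382421e-01]), 'dq': array([ 1.67075617e-03, -6.99964289e-04, -1.47409855e-03,  7.86254354e-04,
       -1.35165461e-03, -9.11751367e-05]), 'tau': array([ 3.14005105e-03, -4.12895107e+01, -2.60140783e+01, -1.40302254e-04,
        3.04864770e-03,  1.49060975e-05]), 'eef_pos': array([196.95951637, 486.44214375, 247.7972297 ]), 'ee_rot': array([-2.25889448e-04,  1.91213262e-01,  9.81548352e-01, -5.20159085e-04]), 'force': array([-0.41311997, -0.15185305, -0.35501153]), 'wrist_torque': array([ 0.01053441, -0.00819642,  0.05031416]), 'grip_width': 0.9961079126280912}
pot 0.75 [195. 338.] [497. -90.  43.]
pot_shaft_top 0.97 [194. 336.] [498. -83.  72.]
pot_shaft_top 0.45 [233. 284.] [397.  42.  72.]
pot_gap 0.91 [180. 329.] [536. -67.  43.]
pot_gap 0.56 [237. 217.] [382. 214.  43.]
spacer 0.76 [248. 252.] [355. 132.   0.]
spacer 0.49 [231. 283.] [401.  51.   0.]
spacer 0.43 [257. 312.] [336. -26.   0.]
lid 0.96 [278. 436.] [ 291. -353.    0.]
lid 0.87 [244. 423.] [ 378. -318.    0.]
lid 0.77 [248. 382.] [ 364. -212.    0.]
lid 0.28 [183. 234.] [527. 184.   0.]
lid_grip 0.95 [246. 427.] [ 374. -310.   70.]
lid_grip 0.94 [284. 445.] [ 281. -356.   70.]
lid_grip 0.56 [252. 388.] [ 356. -216.   70.]
gauge 0.7 [239. 218.] [378. 221.   0.]
glue 0.75 [183. 233.] [527. 187.   0.]
mandrel 0.42 [147. 378.] [ 633. -198.    0.]
```

Run:
```python
import cv2
a=cv2.imread("pics/a.png")
cv2.imwrite("pics/a2.png",cv2.resize(a[120:310,180:470],None,fx=2.75,fy=2.75,interpolation=cv2.INTER_CUBIC))
```

```text
(no output)
```

View pics/a2.png

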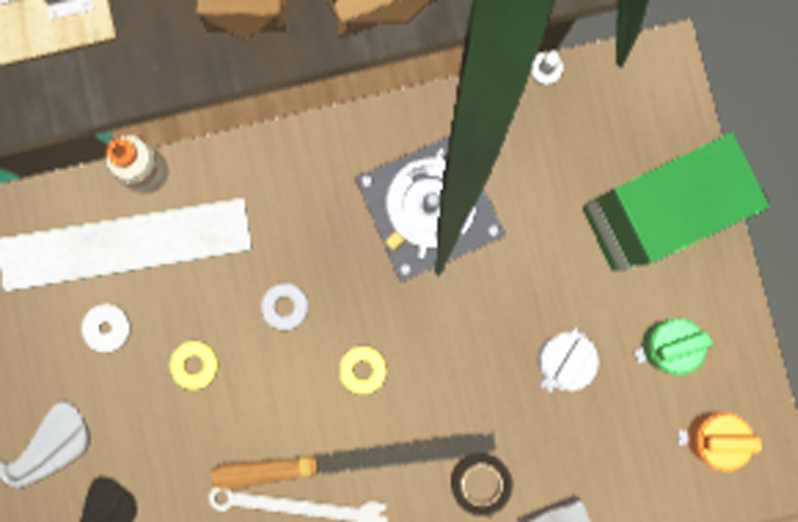

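Candidates (full top-image row, col). Ring shapes are the grey wide-bore ring (231,283), which I take as the spacer, the grey narrow-bore ring (239,218), which is the gauge, and yellow rings at (253,250) and (254,312). Lid shapes are grey (251,387), which I take as the lid, green (246,425) and orange (280,443). A dark green thing hangs over the pot in this view, so I'll check its height and the side view.

Run:
```python
from h import *
p=capture("top");P=cloud(p)
for r,c in [(150,362),(180,350),(210,340),(130,408),(195,430),(190,396),(170,270)]: print(r,c,np.round(P[r,c]))
ok=p["z_map"]>0
def ring(r,c,n=12,lo=5,hi=25):
    q=P[r-n:r+n+1,c-n:c+n+1].reshape(-1,3);q=q[(q[:,2]>lo)&(q[:,2]<hi)]
    (x,y),rad=cv2.minEnclosingCircle(q[:,:2].astype(np.float32)); print("ring",r,c,x,y,rad,np.median(q[:,2]))
ring(231,283)
ring(239,218)
print("base z",np.median(P[260:265,300:320,2]))
print(np.round(-p["R"].T@p["t"]))
s=capture("side");print(np.round(-s["R"].T@s["t"]))
cv2.imwrite("pics/side.png",s["color"])
```

```text
150 362 [ 517. -102.  535.]
180 350 [477. -88. 495.]
210 340 [434. -77. 435.]
130 408 [ 581. -196.  403.]
195 430 [ 490. -293.  170.]
190 396 [ 519. -246.   -1.]
170 270 [564.  91.   0.]
ring 231 283 398.5059814453125 49.40544128417969 26.992830276489258 13.13045341208482
ring 239 218 384.5574951171875 226.4163360595703 33.342037200927734 13.55328147591053
base z 1.7922455420163228
[ 387.  -39. 1181.]
[1331.  263.  514.]
```

View pics/side.png

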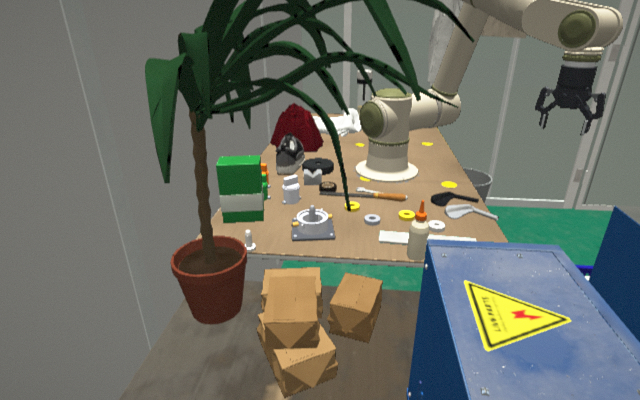

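The side view shows the palm leaf over the pot, pixel (345,200) at its lowest. Depth puts it at z≥~430 over the pot, so I'll keep the tool low there. The spacer choice stands as the grey wide-bore ring at about (399,49). I'll move over it for a close check.

```bash
python3 -m jog '[[[17,-36,0],[0,0,0],0],[[34,-73,0],[0,0,0],0],[[51,-109,0],[0,0,0],0],[[68,-146,0],[0,0,0],0],[[85,-182,0],[0,0,0],0],[[102,-219,0],[0,0,0],0],[[119,-255,0],[0,0,0],0],[[130,-280,0],[0,0,0],0]]' 60
python3 -m jog '[[[17,-36,0],[0,0,0],0],[[34,-73,0],[0,0,0],0],[[51,-109,0],[0,0,0],0],[[63,-135,0],[0,0,0],0],[[63,-145,0],[0,0,0],0],[[63,-145,0],[0,0,0],0],[[63,-145,0],[0,0,0],0],[[63,-145,0],[0,0,0],0]]'
python3 - <<'E'
from h import *
w=capture("wrist");cv2.imwrite("pics/w1.png",w["color"]);P=cloud(w)
print(ctrl.tip_extent,np.round(sensors.sense()["eef_pos"],1),np.round(-w["R"].T@w["t"]))
K=w["camera_matrix"]
for d in cut_out(w,"spacer")+cut_out(w,"gauge"):
    print(d["p"],np.round(d["box"]))
    q=P[d["region"]];q=q[(q[:,2]>10)&(q[:,2]<20)]
    if len(q)>20:
        (x,y),r=cv2.minEnclosingCircle(q[:,:2].astype(np.float32));print(x,y,r,np.median(q[:,2]),len(q))
for q in ("spacer","gauge"): print([(round(d["p"],2),np.round(d["centre"]),np.round(world(w,*d["centre"],0),1)) for d in place_of(w,q)])
E
```

```text
time_s: 1.37
eef_pos: [327.9, 204.1, 248.5]
ee_rot: [0.0, 0.192, 0.981, -0.0]
force: [1.3, 0.8, 0.1]
grip_width: 0.998
time_s: 2.03
eef_pos: [389.9, 62.3, 248.4]
ee_rot: [0.0, 0.191, 0.982, 0.0]
force: [0.1, -0.0, 0.5]
grip_width: 0.999
17.0 [389.8  62.4 248.4] [321.  88. 374.]
0.98 [228. 141. 257. 177.]
341.88067626953125 -27.27130889892578 21.886442184448242 13.530901917972038 760
0.85 [298. 163. 331. 199.]
400.1643981933594 48.299476623535156 21.84950828552246 13.530988896278322 710
0.69 [346.  92. 378. 128.]
342.6695861816406 132.06771850585938 21.61016273498535 13.584631982613402 874
0.63 [419.  90. 462. 129.]
375.536865234375 217.12518310546875 22.164520263671875 13.685988020087759 1064
[(0.84, array([154., 243.]), array([337.1, -22.1,   0. ])), (0.72, array([112., 359.]), array([344.1, 131.1,   0. ])), (0.61, array([180., 312.]), array([400.5,  45.3,   0. ]))]
[(0.92, array([107., 437.]), array([374.1, 219.6,   0. ]))]
```

View pics/w1.png

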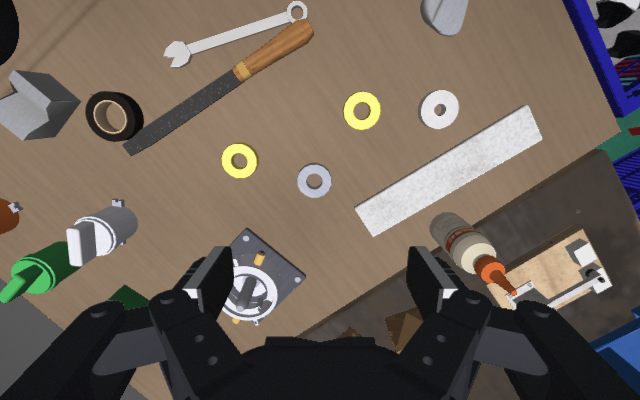

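The wrist view confirms the choice. The spacer at pixel (314,180) is blue-grey with a wide bore, at world (400,48.3), and the gauge at (437,109) has a narrow bore. I'll descend and grip.

```bash
python3 -m jog '[[[5,-6,-35],[0,0,0],0],[[10,-13,-70],[0,0,0],0],[[10,-13,-105],[0,0,0],0],[[10,-13,-140],[0,0,0],0],[[10,-13,-170],[0,0,0],0.2],[[10,-13,-195],[0,0,0],0.2],[[10,-13,-212],[0,0,0],0.2],[[10,-13,-220],[0,0,0],0.2]]' 40
python3 - <<'E'
from h import *
w=capture("wrist");P=cloud(w)
for d in cut_out(w,"spacer"):
    q=P[d["region"]];q=q[(q[:,2]>8)&(q[:,2]<20)]
    if len(q)>20: print(d["p"],d["box"],cv2.minEnclosingCircle(q[:,:2].astype(np.float32)),len(q))
cv2.imwrite("pics/w2.png",w["color"])
E
```

```text
time_s: 2.95
eef_pos: [399.1, 49.0, 26.4]
ee_rot: [-0.002, 0.191, 0.982, -0.0]
force: [-0.3, 1.2, -0.1]
grip_width: 0.8
0.95 [98.0, 163.9, 191.9, 248.7] ((342.4248046875, -27.119464874267578), 22.43495750427246) 5076
0.77 [399.6, 31.6, 499.5, 132.7] ((342.94219970703125, 132.17391967773438), 22.13579559326172) 6703
0.65 [281.1, 212.3, 366.2, 294.4] ((400.7301940917969, 48.66824722290039), 22.346635818481445) 4198
```

View pics/w2.png

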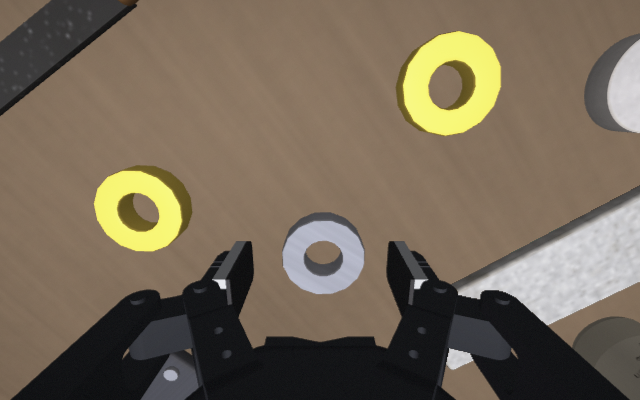

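```bash
python3 -m jog '[[[0,0,0],[0,0,0],0.38],[[0,0,0],[0,0,0],0.38],[[0,0,0],[0,0,0],0.38],[[0,0,0],[0,0,0],0.38],[[0,0,0],[0,0,0],0.38],[[0,0,0],[0,0,0],0.38],[[0,0,0],[0,0,0],0.38],[[0,0,0],[0,0,0],0.38]]'
python3 - <<'E'
from h import *
w=capture("wrist");P=cloud(w)
V=w["z_map"]
m=(P[...,2]>-20)&(P[...,2]<80)&(np.linalg.norm(P[...,:2]-[400,48.5],axis=-1)<75)
R=np.array([0.375,.927]); yy=(P[...,:2]-[400,48.5])@R
for lo in (-70,-50,-40,-35,-30,-25,-22,22,25,30,35,40,50):
    q=P[m&(yy>lo)&(yy<lo+5)]; q=q[q[:,2]>3]
    print(lo,len(q),np.round(np.percentile(q[:,2],[0,5,50]),1) if len(q) else '')
E
```

```text
time_s: 3.72
eef_pos: [400.1, 48.6, 28.4]
ee_rot: [0.0, 0.191, 0.982, -0.0]
force: [-0.0, 0.1, 0.2]
grip_width: 0.62
-70 4 [ 6.2  6.6 10.2]
-50 1554 [56.2 60.5 69.8]
-40 573 [20.4 25.2 61. ]
-35 929 [18.2 24.5 55.2]
-30 1345 [14.3 19.7 44.7]
-25 112 [ 3.8 11.8 76.7]
-22 281 [ 3.2  8.4 13.4]
22 1371 [13.5 19.6 44.5]
25 1119 [13.5 23.9 51.9]
30 699 [18.8 26.5 61.5]
35 748 [20.6 27.8 65.7]
40 1014 [56.  59.1 68.5]
50 1063 [59.5 64.8 72.3]
```

Tips sit about 15 mm ahead of the TCP at this opening. I'll lower 6 mm, close and lift.

```bash
python3 -m jog '[[[0.5,0,-3],[0,0,0],0.38],[[0.5,0,-6.5],[0,0,0],0.38],[[0.5,0,-6.5],[0,0,0],0.7],[[0.5,0,-6.5],[0,0,0],0.7],[[0.5,0,-6.5],[0,0,0],0.7],[[0.5,0,-6.5],[0,0,0],0.7],[[0.5,0,-6.5],[0,0,0],0.7],[[0.5,0,-6.5],[0,0,0],0.7]]' 40
python3 -m jog '[[[0,0,10],[0,0,0],0.7],[[0,0,30],[0,0,0],0.7],[[0,0,60],[0,0,0],0.7],[[0,0,95],[0,0,0],0.7],[[0,0,130],[0,0,0],0.7],[[0,0,150],[0,0,0],0.7],[[0,0,150],[0,0,0],0.7],[[0,0,150],[0,0,0],0.7]]'
python3 - <<'E'
from h import *
w=capture("wrist");P=cloud(w);cv2.imwrite("pics/w3.png",w["color"])
for n in ("pot_shaft_top","pot_gap","half_mark"):
  for d in place_of(w,n): print(n,round(d["p"],2),np.round(d["centre"]),np.round(world(w,*d["centre"],{"pot_shaft_top":72}.get(n,43)),1))
for d in cut_out(w,"pot")[:1]:
    q=P[d["region"]];r=q[(q[:,2]>40)&(q[:,2]<46)]
    print(d["box"],len(r)); c,_=cv2.minEnclosingCircle(r[:,:2].astype(np.float32));print(c,_)
    t=q[q[:,2]>64];print("shaft",len(t),np.median(t,0) if len(t) else '')
E
```

```text
time_s: 4.43
eef_pos: [400.6, 48.6, 21.7]
ee_rot: [0.0, 0.191, 0.982, 0.0]
force: [0.3, -0.5, -1.5]
grip_width: 0.489
time_s: 5.1
eef_pos: [400.7, 48.6, 172.0]
ee_rot: [0.001, 0.191, 0.982, 0.0]
force: [-0.7, 0.4, -1.3]
grip_width: 0.489
pot_shaft_top 0.63 [351. 225.] [502.  -90.9  72. ]
pot_gap 0.8 [340. 259.] [524.9 -72.3  43. ]
pot_gap 0.62 [233.  83.] [ 353.3 -171.8   43. ]
[203.8, 239.7, 310.2, 353.1] 169
(492.6890869140625, -87.04898834228516) 44.80671310424805
shaft 20 [331.34303372  74.89856255 297.21297517]
```

View pics/w3.png

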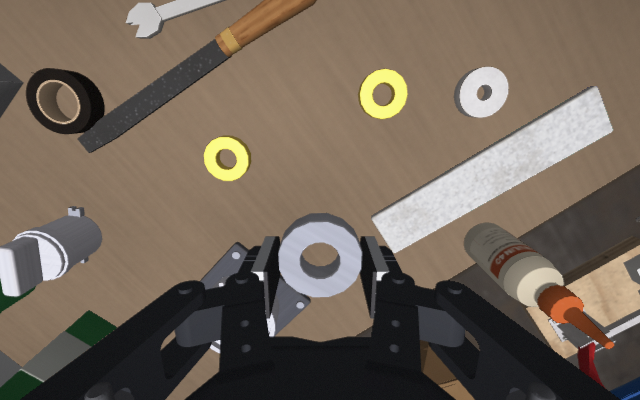

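The ring is held level between the pads, at pixel (320,258). I'll move beyond the pot so the wrist camera sees it clearly.

```bash
python3 -m jog '[[[20,-20,0],[0,0,0],0.7],[[45,-46,-5],[0,0,0],0.7],[[70,-72,-10],[0,0,0],0.7],[[95,-98,-20],[0,0,0],0.7],[[120,-123,-28],[0,0,0],0.7],[[144,-148,-32],[0,0,0],0.7],[[144,-148,-32],[0,0,0],0.7],[[144,-148,-32],[0,0,0],0.7]]'
python3 - <<'E'
from h import *
w=capture("wrist");P=cloud(w);cv2.imwrite("pics/w4.png",w["color"])
for n in ("pot_shaft_top","pot_gap","half_mark"):
  for d in place_of(w,n): print(n,round(d["p"],2),np.round(d["centre"]),np.round(world(w,*d["centre"],{"pot_shaft_top":72}.get(n,43)),1))
q=P.reshape(-1,3);D=np.linalg.norm(q[:,:2]-[497,-87],axis=1)
t=q[(D<25)&(q[:,2]>69)&(q[:,2]<75)];print("shaft top",len(t),t.mean(0), cv2.minEnclosingCircle(t[:,:2].astype(np.float32)) if len(t) else'')
r=q[(D<60)&(q[:,2]>40)&(q[:,2]<46)];print("rim",len(r),np.median(r[:,2]))
np.save("rim.npy",r)
E
```

```text
time_s: 6.02
eef_pos: [544.5, -100.2, 137.9]
ee_rot: [-0.001, 0.192, 0.981, 0.0]
force: [-0.3, -0.5, -1.0]
grip_width: 0.492
pot_shaft_top 0.84 [150. 314.] [498.5 -87.3  72. ]
shaft top 224 [499.5510551  -87.70030634  71.19953365] ((499.6695251464844, -87.95808410644531), 5.656805992126465)
rim 2491 42.54877613412505
```

View pics/w4.png

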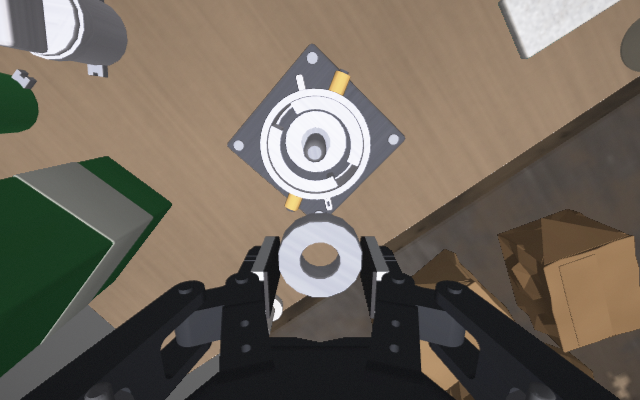

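Clear view. Shaft top is at pixel (314,150), tabs at (300,82) and (328,203), plungers at (341,80) and (293,202), gaps near (283,118) and (350,168). Next I'll compute the pot axis, the tab angle and the held ring's centre, plus the lid if visible.

Run:
```python
from h import *
from scipy.optimize import least_squares
w=capture("wrist");P=cloud(w)
q=P.reshape(-1,3)
# rim circle: points at r in 36..44, outer edge via angular-bin max radius
c=np.array([499.,-88.])
r=q[(abs(q[:,2]-42.6)<1.6)]
for _ in range(6):
    d=r[:,:2]-c;D=np.hypot(*d.T);m=D<46;a=np.arctan2(d[m,1],d[m,0]);b=((a+np.pi)/(2*np.pi)*48).astype(int)
    e=np.array([r[m][b==k,:2][np.argmax(D[m][b==k])] for k in range(48) if (b==k).any()])
    e=e[(abs(np.hypot(*(e-c).T)-41)<2.5)]
    s=least_squares(lambda x:np.hypot(*(e-x[:2]).T)-x[2],[*c,41],loss="soft_l1");c=s.x[:2]
print("rim",s.x,len(e))
t=q[(np.hypot(*(q[:,:2]-c).T)<12)&(abs(q[:,2]-71.5)<2)];print("shaft",t[:,:2].mean(0))
# tabs: level with rim, 44..51 from axis
d=r[:,:2]-c;D=np.hypot(*d.T);m=(D>44.5)&(D<51);a=np.degrees(np.arctan2(d[m,1],d[m,0]))
print(np.histogram(a,36,(-180,180)))
for r_,c_ in [(82,300),(203,328)]:
    v=world(w,r_,c_,43)[:2]-c;print("tab px",v,np.degrees(np.arctan2(v[1],v[0])))
# gaps: fraction of flange at r 29..35 missing
m=(D>29)&(D<34);a=np.degrees(np.arctan2(d[m,1],d[m,0]));print(np.histogram(a,36,(-180,180))[0])
# held ring top
T=np.array(sensors.sense()["eef_pos"]);h=q[(np.hypot(*(q[:,:2]-T[:2]).T)<30)&(q[:,2]>T[2]-14)&(q[:,2]<T[2]+2)]
z=np.median(h[:,2]);h=h[abs(h[:,2]-z)<1.5];print("ring",T,z,len(h))
d2=h[:,:2]-T[:2];D2=np.hypot(*d2.T);i=h[D2<16,:2]
fit=least_squares(lambda x:np.hypot(*(h[:,:2]-x).T).clip(None,100)-16,T[:2],loss="soft_l1").x;print(fit,fit-T[:2])
for dd in cut_out(w,"spacer"): print(dd["p"],dd["box"])
for n,zz in (("lid_grip",70),("lid",0)):
  for dd in place_of(w,n): print(n,round(dd["p"],2),np.round(dd["centre"]),np.round(world(w,*dd["centre"],zz)))
```

```text
rim [499.74847419 -87.72533267  40.75995037] 44
shaft [499.54782316 -87.53269445]
(array([ 0,  0,  0,  0,  0,  0,  0,  0,  0,  0,  0,  0,  0,  0,  0,  0, 13,
       21,  0,  0,  0,  0,  0,  0,  0,  0,  0,  0,  0,  0,  0,  0,  0,  0,
       21, 35]), array([-180., -170., -160., -150., -140., -130., -120., -110., -100.,
        -90.,  -80.,  -70.,  -60.,  -50.,  -40.,  -30.,  -20.,  -10.,
          0.,   10.,   20.,   30.,   40.,   50.,   60.,   70.,   80.,
         90.,  100.,  110.,  120.,  130.,  140.,  150.,  160.,  170.,
        180.]))
tab px [-45.65862821   8.87807973] 168.99644326518109
tab px [44.85342638 -5.75591666] -7.31264309028364
[0 0 0 0 1 0 0 0 0 0 0 0 0 0 0 0 0 0 1 0 0 0 0 0 0 0 0 0 0 0 0 0 0 0 0 0]
ring [544.16610849 -98.60070223 140.01232135] 131.70220977607713 4082
[542.8594304  -99.96586011] [-1.30667809 -1.36515788]
0.76 [275.6, 215.4, 364.6, 297.5]
lid_grip 0.72 [ 6. 16.] [ 357. -214.   70.]
lid 0.89 [34. 98.] [ 356. -216.    0.]
lid 0.8 [101.  11.] [ 371. -315.    0.]
```

```bash
python3 -m jog '[[[-15,4,0],[0,0,0],0.7],[[-35,9,0],[0,0,0],0.7],[[-45,12,-10],[0,0,0],0.7],[[-45,12,-22],[0,0,0],0.7],[[-45,12,-34],[0,0,0],0.7],[[-45,12,-34],[0,0,0],0.7],[[-45,12,-34],[0,0,0],0.7],[[-45,12,-34],[0,0,0],0.7]]'
cat > ring.py <<'E'
from h import *
w=capture("wrist");P=cloud(w);q=P.reshape(-1,3);T=sensors.sense()["eef_pos"];print(T)
d=cut_out(w,"spacer")
for x in d: print(x["p"],x["box"])
D=np.hypot(*(q[:,:2]-T[:2]).T)
h=q[(D<27)&(abs(q[:,2]-(T[2]-8.3))<2)]
print("ring circ",cv2.minEnclosingCircle(h[:,:2].astype(np.float32)),np.median(h[:,2]))
t=q[(D<12)&(q[:,2]>66)&(q[:,2]<74)];print("shaft through bore",len(t),t.mean(0))
c=w["color"][170:340,220:420];cv2.imwrite("pics/r.png",cv2.resize(c,None,fx=3,fy=3))
E
python3 ring.py
```

```text
time_s: 7.08
eef_pos: [499.9, -87.4, 106.5]
ee_rot: [0.001, 0.191, 0.982, -0.0]
force: [-0.3, 0.3, -0.2]
grip_width: 0.487
[499.99626659 -87.49142649 106.5909109 ]
0.89 [278.5, 212.6, 364.3, 297.7]
0.59 [282.4, 175.1, 363.2, 244.4]
ring circ ((497.7471008300781, -86.59819793701172), 25.856958389282227) 98.40027170384207
shaft through bore 18 [503.13389455 -89.20452513  71.62888229]
```

View pics/r.png

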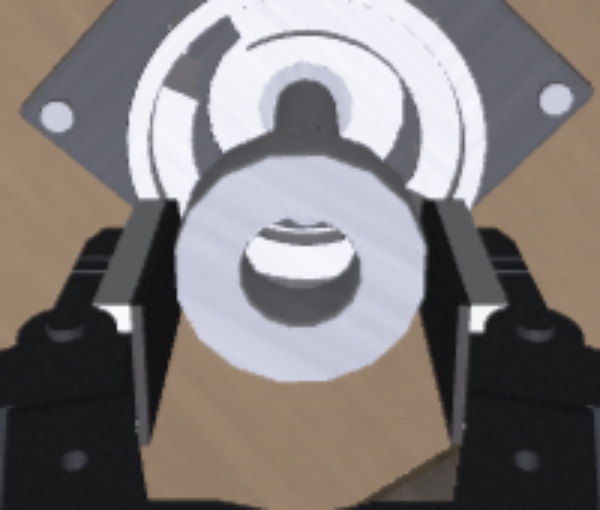

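Run:
```python
from h import *
w=capture("wrist");print(sensors.sense()["eef_pos"])
c=np.array([world(w,r,k,98.4)[:2] for r,k in [(259.3,278.3),(259.3,362.3),(221,320.4),(297.7,320.4)]])
print(c,c.mean(0),np.linalg.norm(c[0]-c[1]),np.linalg.norm(c[2]-c[3]))
```

```text
[499.91277141 -87.47155823 106.42948263]
[[ 491.01348241 -108.12330424]
 [ 506.8891163   -68.97490436]
 [ 479.83132642  -80.75533597]
 [ 519.82743367  -96.94444235]] [499.3903397  -88.69949673] 42.24491643270612 43.148299625737344
```

```bash
python3 -m jog '[[[0,0.7,-6],[0,0,0],0.7],[[0,0.7,-12],[0,0,0],0.7],[[0,0.7,-18],[0,0,0],0.7],[[0,0.7,-24],[0,0,0],0.7],[[0,0.7,-30],[0,0,0],0.7],[[0,0.7,-36],[0,0,0],0.7],[[0,0.7,-41],[0,0,0],0.7],[[0,0.7,-41],[0,0,0],0.7]]'; python3 -c "
from rig import sensors;s=sensors.sense();print(s['eef_pos'],s['force'],s['wrist_torque'])"
```

```text
time_s: 7.9
eef_pos: [499.1, -86.5, 63.7]
ee_rot: [-0.001, 0.191, 0.982, 0.0]
force: [-0.6, 0.5, -1.2]
grip_width: 0.487
[499.10687579 -86.49811872  63.65107487] [-0.61741667  0.47910899 -1.23726271] [-0.02472479  0.03506539 -0.00275497]
```

No contact forces, so the ring is around the shaft. Now release.

```bash
python3 -m jog '[[[0,0,0],[0,0,0],0.2],[[0,0,0],[0,0,0],0.1],[[0,0,0],[0,0,0],0.1],[[0,0,0],[0,0,0],0.1],[[0,0,10],[0,0,0],0.1],[[0,0,35],[0,0,0],0],[[0,0,65],[0,0,0],0],[[0,0,85],[0,0,0],0]]'
python3 -m jog '[[[20,-6,0],[0,0,0],0],[[45,-12,0],[0,0,0],0],[[45,-12,0],[0,0,0],0],[[45,-12,0],[0,0,0],0],[[45,-12,0],[0,0,0],0],[[45,-12,0],[0,0,0],0],[[45,-12,0],[0,0,0],0],[[45,-12,0],[0,0,0],0]]'
python3 - <<'E'
from h import *
w=capture("wrist");P=cloud(w);q=P.reshape(-1,3);c=np.array([499.6,-87.6])
print(sensors.sense()["eef_pos"])
D=np.hypot(*(q[:,:2]-c).T)
m=(D>11)&(D<21);print("ring z pct",np.percentile(q[m,2],[5,25,50,75,95]))
t=q[m];A=np.c_[t[:,:2]-c,np.ones(len(t))];print(np.linalg.lstsq(A,t[:,2],rcond=None)[0])
h=q[(D<26)&(abs(q[:,2]-26)<2)];print(cv2.minEnclosingCircle(h[:,:2].astype(np.float32)))
s=q[(D<12)&(abs(q[:,2]-71.5)<2)];print(s[:,:2].mean(0))
cv2.imwrite("pics/r2.png",cv2.resize(w["color"][:250,150:450],None,fx=2.4,fy=2.4))
E
```

```text
time_s: 8.57
eef_pos: [500.1, -86.9, 153.0]
ee_rot: [0.001, 0.191, 0.982, -0.0]
force: [0.0, -0.6, 0.9]
grip_width: 1.001
time_s: 9.23
eef_pos: [544.2, -98.6, 150.0]
ee_rot: [-0.0, 0.191, 0.982, -0.0]
force: [-1.3, 0.5, -0.3]
grip_width: 1.001
[544.31712503 -98.61647416 149.94851577]
ring z pct [24.77213144 25.51577908 26.01164868 26.46747577 27.08776828]
[2.54064255e-03 1.11687715e-03 2.59511941e+01]
((499.155517578125, -88.51950073242188), 21.77080535888672)
[499.59157425 -87.55745728]
```

View pics/r2.png

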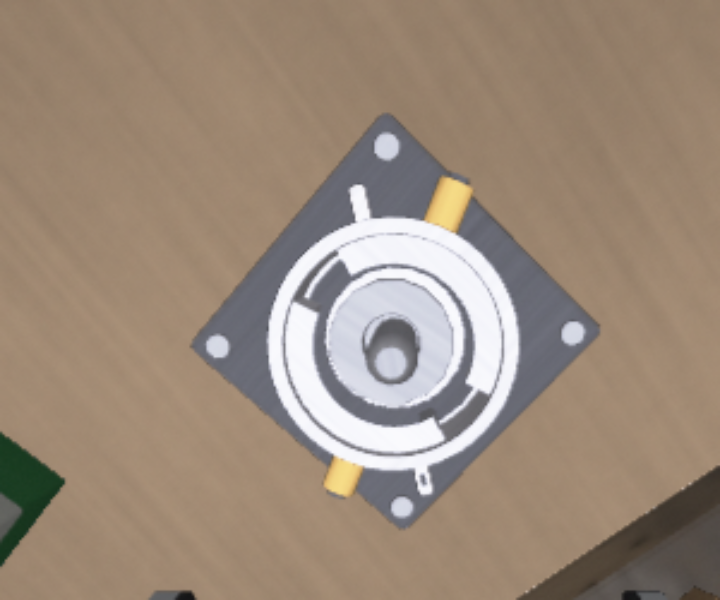

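The ring lies flat on the floor: top z 26.0, so underside 12, and about 1 mm off axis. The image shows it round the shaft at (390,340). Next come the pot angle, the lid pose and the green box footprint.

Run:
```python
from h import *
w=capture("wrist");c0=np.array([499.6,-87.6])
f=lambda x,y,z:world(w,y/2.4,150+x/2.4,z)[:2]
a=[f(*p,43) for p in [(359,203),(424,481)]];d=a[1]-a[0];print("tabs",a,np.degrees(np.arctan2(d[1],d[0])))
b=np.array([f(*p,12) for p in [(387,146),(573,333),(401,507),(218,346)]]);print("bolts",b.mean(0))
for i,j in [(0,1),(3,2),(0,3),(1,2)]:
    d=b[j]-b[i];print(np.degrees(np.arctan2(d[1],d[0])),np.linalg.norm(d))
g=np.array([f(*p,43) for p in [(345,262),(302,302),(472,388),(440,422)]])-c0;print("gap corners",np.degrees(np.arctan2(g[:,1],g[:,0])))
p=capture("top");P=cloud(p).reshape(-1,3)
q=P[(P[:,2]>100)&(P[:,2]<200)&(P[:,1]<-150)&(P[:,1]>-500)&(P[:,0]<700)&(P[:,0]>250)]
h=cv2.minAreaRect(q[:,:2].astype(np.float32));print("box",np.round(cv2.boxPoints(h)),q[:,2].max())
L=P[(np.hypot(P[:,0]-358,P[:,1]+214)<32)&(P[:,2]>74)&(P[:,2]<90)];h=cv2.minAreaRect(L[:,:2].astype(np.float32));print("lid bar",h,np.round(cv2.boxPoints(h)),len(L))
```

```text
tabs [array([454.98220329, -80.13556511]), array([545.59398278, -94.7288436 ])] -9.149081143493683
bolts [500.39449572 -87.52710118]
24.9728383412209 92.21230410668973
24.83101858726088 91.89011751774107
-64.9436147915922 92.13889494260563
-65.14385073584924 92.36643672094233
gap corners [-173.50169478 -139.03145843   41.4024585    10.79004717]
box [[ 205. -313.]
 [ 251. -485.]
 [ 701. -363.]
 [ 654. -191.]] 199.97681257599248
lid bar ((357.52679443359375, -214.8967742919922), (13.974876403808594, 45.74560546875), 59.13704299926758) [[ 334. -209.]
 [ 374. -233.]
 [ 381. -221.]
 [ 341. -197.]] 110
```

Pot x is at 25.0° and the tabs at -9.4°. The lid bar centre is about (357.5,-215) with its axis at about -31°. I'll move high to look at the lid, turning the jaws -9°.

```bash
python3 -m jog '[[[0,0,30],[0,0,-2],0],[[-10,-8,60],[0,0,-4],0],[[-35,-30,80],[0,0,-6],0],[[-62,-54,80],[0,0,-8],0],[[-90,-78,80],[0,0,-9],0],[[-118,-102,80],[0,0,-9],0],[[-145,-126,80],[0,0,-9],0],[[-145,-126,80],[0,0,-9],0]]'
cat > lid.py <<'E'
from h import *
w=capture("wrist");P=cloud(w);q=P.reshape(-1,3);print(sensors.sense()["eef_pos"],sensors.sense()["ee_rot"])
L=q[(np.hypot(q[:,0]-357,q[:,1]+215)<35)&(q[:,2]>78)&(q[:,2]<84)]
h=cv2.minAreaRect(L[:,:2].astype(np.float32));b=cv2.boxPoints(h);print("bar",h,np.round(b,1),len(L),np.median(L[:,2]),L.mean(0))
v=np.linalg.svd(L[:,:2]-L[:,:2].mean(0),full_matrices=False)[2][0];print("axis",np.degrees(np.arctan2(v[1],v[0])))
B=q[(q[:,2]>110)&(q[:,2]<185)&(q[:,1]<-190)];B=B[np.argsort(np.hypot(B[:,0]-357,B[:,1]+215))[:300]];print("nearest tall",B[::60])
cv2.imwrite("pics/l1.png",w["color"])
E
python3 lid.py
```

```text
time_s: 10.05
eef_pos: [396.3, -227.7, 230.0]
ee_rot: [-0.0, 0.27, 0.963, -0.001]
force: [0.0, 0.3, -0.1]
grip_width: 1.001
[ 398.0222196  -226.26993994  230.05288578] [ 1.09010011e-04  2.69720163e-01  9.62938724e-01 -1.89048505e-04]
bar ((356.4049987792969, -216.6985321044922), (13.820195198059082, 45.27935791015625), 58.532894134521484) [[ 333.5 -210.8]
 [ 372.1 -234.4]
 [ 379.3 -222.6]
 [ 340.7 -199. ]] 710 80.43110026606891 [ 355.66838375 -216.11901186   80.36795717]
axis -30.297395328461107
nearest tall [[ 441.42830508 -263.17943912  164.03889388]
 [ 442.51760564 -263.12413361  111.68022354]
 [ 442.73783883 -263.57288183  144.30389358]
 [ 443.83402832 -262.57594432  129.58509191]
 [ 444.44039582 -262.39573599  164.6440777 ]]
```

View pics/l1.png

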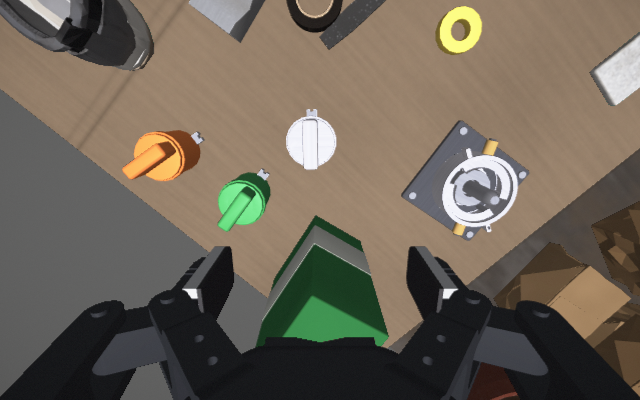

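Lid at pixel (310,140), its bar vertical in the picture and so perpendicular to the closing line. The green box is 97 mm clear. I'll descend and grip.

```bash
python3 -m jog '[[[-15,3,0],[0,0,0],0.3],[[-43,8.5,0],[0,0,0],0.4],[[-43,8.5,-30],[0,0,0],0.4],[[-43,8.5,-65],[0,0,0],0.4],[[-43,8.5,-100],[0,0,0],0.4],[[-43,8.5,-130],[0,0,0],0.4],[[-43,8.5,-147],[0,0,0],0.4],[[-43,8.5,-154],[0,0,0],0.4]]'
python3 -m jog '[[[0,0,-0.5],[0,0,0],0.4],[[0,0,-0.5],[0,0,0],0.9],[[0,0,-0.5],[0,0,0],1],[[0,0,-0.5],[0,0,0],1],[[0,0,-0.5],[0,0,0],1],[[0,0,-0.5],[0,0,0],1],[[0,0,-0.5],[0,0,0],1],[[0,0,-0.5],[0,0,0],1]]' 80
python3 - <<'E'
from rig import sensors;s=sensors.sense();print(s)
E
```

```text
time_s: 10.77
eef_pos: [356.3, -214.7, 73.6]
ee_rot: [-0.002, 0.267, 0.964, 0.001]
force: [-0.2, -0.0, -0.1]
grip_width: 0.6
time_s: 11.43
eef_pos: [357.1, -216.6, 76.3]
ee_rot: [0.001, 0.268, 0.963, -0.0]
force: [0.7, 1.7, 7.5]
grip_width: 0.145
{'time_s': 11.4333, 'joints': array([-8.27502825e-01,  3.24707975e-01,  2.00823576e+00,  3.47797830e-04,
        8.06477061e-01, -1.85643933e+00]), 'dq': array([ 1.51141925e-03,  8.37477296e-04,  3.34494262e-04,  3.82921784e-04,
       -1.13948883e-03,  9.71691038e-05]), 'tau': array([-7.54168555e-01, -3.09124303e+01, -1.65660667e+01, -2.48960545e-01,
       -2.45554978e-01, -2.91639742e-03]), 'eef_pos': array([ 357.13109643, -216.59845229,   76.29018051]), 'ee_rot': array([ 9.88415080e-04,  2.67743208e-01,  9.63489688e-01, -4.66980294e-04]), 'force': array([0.72624514, 1.66429007, 7.51809401]), 'wrist_torque': array([ 0.27318363, -0.06485707, -0.02405133]), 'grip_width': 0.14450030727482188}
```

Gripped (opening 0.145, about 12–14 mm). I'll lift, then carry to the pot and turn +56° in two calls.

```bash
python3 -m jog '[[[0,0,5],[0,0,0],1],[[0,0,20],[0,0,0],1],[[0,0,45],[0,0,0],1],[[0,0,70],[0,0,0],1],[[0,0,90],[0,0,0],1],[[0,0,98],[0,0,0],1],[[10,9,98],[0,0,5],1],[[30,27,98],[0,0,11],1]]' 80
python3 -m jog '[[[22,20,0],[0,0,6],1],[[45,40,0],[0,0,12],1],[[68,60,0],[0,0,18],1],[[90,80,0],[0,0,24],1],[[105,93,0],[0,0,30],1],[[112,99.5,0],[0,0,36],1],[[113,101.5,0],[0,0,42],1],[[113,101.5,0],[0,0,45],1]]'
python3 - <<'E'
from h import *
for n in ("wrist","side"):
    w=capture(n)
    cv2.imwrite(f"pics/{n}_c.png",w["color"])
    if n=="wrist":
        P=cloud(w);q=P.reshape(-1,3);s=sensors.sense();T=s["eef_pos"];print(T,s["ee_rot"],s["force"],s["joints"][5])
        for z in (-76,-70,-65,-20,-24): 
            L=q[(np.hypot(*(q[:,:2]-T[:2]).T)<40)&(abs(q[:,2]-T[2]-z)<4)];print(z,len(L),L.mean(0) if len(L) else '')
        L=q[(np.hypot(*(q[:,:2]-T[:2]).T)<40)&(abs(q[:,2]-T[2]-6)<4)];h=cv2.minAreaRect(L[:,:2].astype(np.float32));print("bar top",h)
E
```

```text
time_s: 12.1
eef_pos: [386.1, -189.9, 173.5]
ee_rot: [0.0, 0.174, 0.985, -0.0]
force: [1.1, -0.2, -2.7]
grip_width: 0.144
time_s: 12.77
eef_pos: [499.6, -86.8, 172.4]
ee_rot: [-0.001, -0.219, 0.976, 0.0]
force: [-0.1, -0.4, -2.6]
grip_width: 0.143
[499.38491303 -87.13180636 172.45183506] [-6.84034841e-04 -2.19452589e-01  9.75622820e-01  4.54435091e-04] [ 0.65275655  0.12406329 -1.59363835] -2.4174641623607482
-76 43 [475.31043321 -99.10868607  98.82485601]
-70 353 [475.33358953 -97.90647637 102.85440514]
-65 210 [478.44590972 -96.72022763 107.00373545]
-20 1572 [486.77219343 -92.85644988 150.83686041]
-24 2160 [485.96253265 -93.2896591  149.387078  ]
bar top ((498.0122985839844, -88.31832885742188), (38.276885986328125, 40.1368408203125), 72.47972869873047)
```

View pics/wrist_c.png

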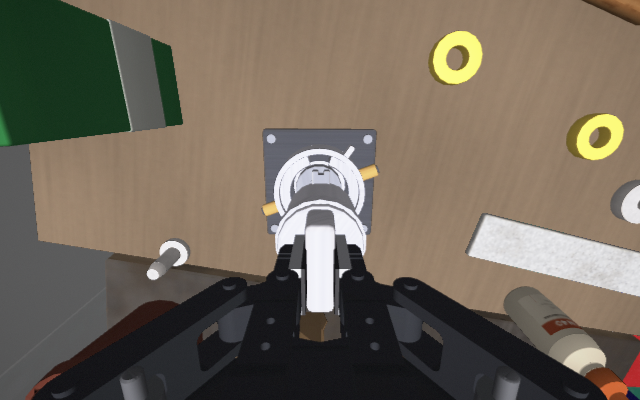

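The lid is held over the pot with the bar vertical at column 320 and the near lug at (320,172), lined up with the gap. Now I'll compute the lid centre from the bar ends and the lug end.

Run:
```python
from h import *
w=capture("wrist");s=sensors.sense();T=s["eef_pos"];P=cloud(w);print(T)
for r in range(196,218,2): print(r,np.round(P[r,320]),end=' ')
print()
for r in range(300,322,2): print(r,np.round(P[r,320]),end=' ')
print()
for r in range(158,184,2): print(r,np.round(P[r,320]),end=' ')
```

```text
[499.28479006 -87.57574429 172.73049408]
196 [474. -99. 141.] 198 [475. -99. 143.] 200 [475. -99. 147.] 202 [476. -99. 147.] 204 [476. -99. 149.] 206 [477. -98. 150.] 208 [478. -98. 151.] 210 [477. -98. 156.] 212 [477. -98. 160.] 214 [477. -98. 161.] 216 [477. -98. 165.] 
300 [511. -82. 177.] 302 [513. -82. 177.] 304 [513. -81. 177.] 306 [514. -81. 177.] 308 [515. -80. 177.] 310 [517. -80. 176.] 312 [677.  -5. -47.] 314 [676.  -5. -43.] 316 [676.  -5. -38.] 318 [676.  -5. -34.] 320 [676.  -5. -30.] 
158 [474. -99.  14.] 160 [476. -98.  12.] 162 [478. -97.  11.] 164 [480. -96.  11.] 166 [479. -97.  25.] 168 [481. -96.  26.] 170 [483. -95.  25.] 172 [484. -95.  27.] 174 [ 471. -101.  102.] 176 [ 472. -100.  104.] 178 [ 473. -100.  104.] 180 [474. -99. 103.] 182 [476. -99. 103.]
```

```bash
python3 -m jog '[[[1.7,0.8,-6],[0,0,-0.4],1],[[1.7,0.8,-14],[0,0,-0.4],1],[[1.7,0.8,-22],[0,0,-0.4],1],[[1.7,0.8,-30],[0,0,-0.4],1],[[1.7,0.8,-38],[0,0,-0.4],1],[[1.7,0.8,-46],[0,0,-0.4],1],[[1.7,0.8,-51],[0,0,-0.4],1],[[1.7,0.8,-51],[0,0,-0.4],1]]'
python3 -m jog '[[[0,0,-2],[0,0,0],1],[[0,0,-4],[0,0,0],1],[[0,0,-6],[0,0,0],1],[[0,0,-8],[0,0,0],1],[[0,0,-10],[0,0,0],1],[[0,0,-12],[0,0,0],1],[[0,0,-12],[0,0,0],1],[[0,0,-12],[0,0,0],1]]'
python3 - <<'E'
from h import *
s=sensors.sense();print(s["eef_pos"],s["force"],s["wrist_torque"])
w=capture("wrist");cv2.imwrite("pics/in.png",cv2.resize(w["color"][100:350,200:440],None,fx=2.4,fy=2.4))
E
```

```text
time_s: 13.58
eef_pos: [500.8, -86.7, 121.0]
ee_rot: [-0.001, -0.213, 0.977, 0.001]
force: [-0.0, -0.4, -2.0]
grip_width: 0.144
time_s: 14.25
eef_pos: [501.3, -86.9, 110.2]
ee_rot: [-0.0, -0.213, 0.977, 0.0]
force: [0.4, -0.3, -1.2]
grip_width: 0.143
[501.26567318 -86.89283877 110.23034038] [ 0.37648531 -0.30279139 -1.19095737] [ 0.0193914   0.00307731 -0.04956495]
```

View pics/in.png

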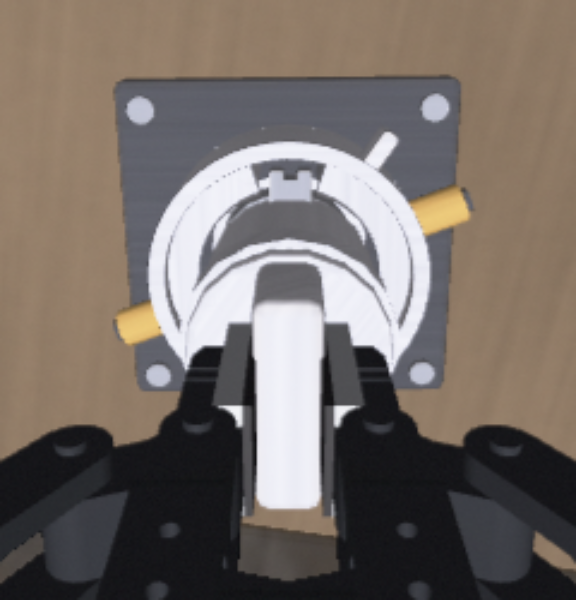

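The lug at crop (290,185) sits in the middle of the gap, the lid bottom is at about 34 mm, and there is no contact. I'll lower to the seat.

```bash
python3 -m jog '[[[0,0,-2],[0,0,0],1],[[0,0,-4],[0,0,0],1],[[0,0,-6],[0,0,0],1],[[0,0,-7],[0,0,0],1],[[0,0,-7.5],[0,0,0],1],[[0,0,-8],[0,0,0],1],[[0,0,-8],[0,0,0],1],[[0,0,-8],[0,0,0],1]]'
python3 -c "
from rig import sensors;s=sensors.sense();print(s['eef_pos'],s['force'],s['wrist_torque'])"
```

```text
time_s: 14.97
eef_pos: [501.3, -86.9, 102.5]
ee_rot: [0.0, -0.213, 0.977, -0.0]
force: [-1.0, 1.0, 2.5]
grip_width: 0.145
[501.34207969 -86.87856004 102.54123869] [-1.01859093  1.01998188  2.48047229] [ 0.13889704  0.29431679 -0.03654338]
```

Lightly seated with the lid bottom at about 26 mm. First half of the clockwise turn.

```bash
python3 -m jog '[[[0,0,0],[0,0,0],1],[[0,0,0],[0,0,-3],1],[[0,-0.2,0],[0,0,-6],1],[[0,-0.3,0],[0,0,-9],1],[[0,-0.4,0],[0,0,-12],1],[[0,-0.5,0],[0,0,-15],1],[[0,-0.5,0],[0,0,-17],1],[[0,-0.5,0],[0,0,-17],1]]'
python3 -c "
from rig import sensors;s=sensors.sense();print(s['eef_pos'],s['force'],s['wrist_torque'])"
```

```text
time_s: 15.63
eef_pos: [501.6, -87.3, 102.5]
ee_rot: [0.0, -0.065, 0.998, -0.0]
force: [0.2, 0.9, 2.2]
grip_width: 0.145
[501.60010903 -87.33199527 102.51234772] [0.1632142  0.88803457 2.15133125] [ 0.29727819 -0.1134933   0.02775006]
```

```bash
python3 -m jog '[[[0,0,0],[0,0,-3],1],[[0,-0.1,0],[0,0,-6],1],[[0,-0.2,0],[0,0,-9],1],[[0.1,-0.3,0],[0,0,-12],1],[[0.1,-0.4,0],[0,0,-15],1],[[0.1,-0.5,0],[0,0,-17],1],[[0.1,-0.5,0],[0,0,-17],1],[[0.1,-0.5,0],[0,0,-17],1]]'
python3 - <<'E'
from h import *
s=sensors.sense();T=s["eef_pos"];r=s["ee_rot"];print(T,s['force'],s['wrist_torque'],2*np.degrees(np.arctan2(r[2],r[1]))-180)
w=capture("wrist");P=cloud(w);q=P.reshape(-1,3)
L=q[(np.hypot(*(q[:,:2]-[500,-87.6]).T)<30)&(abs(q[:,2]-81)<1.5)];print("collar z 81?",len(L))
L=q[(np.hypot(*(q[:,:2]-[500,-87.6]).T)<30)&(abs(q[:,2]-107)<1.5)];print("bar top",len(L),np.median(L[:,2]))
cv2.imwrite("pics/end.png",cv2.resize(w["color"][100:350,200:440],None,fx=2.4,fy=2.4))
E
```

```text
time_s: 16.3
eef_pos: [501.5, -87.7, 102.5]
ee_rot: [0.0, 0.081, 0.997, 0.0]
force: [-0.3, 2.5, 3.5]
grip_width: 0.149
[501.54806192 -87.66399435 102.47584617] [-0.25202467  2.4724451   3.49434873] [ 0.78861413 -0.11255161  0.13114079] -9.337656215512936
collar z 81? 1447
bar top 2392 106.77874058468623
```

View pics/end.png

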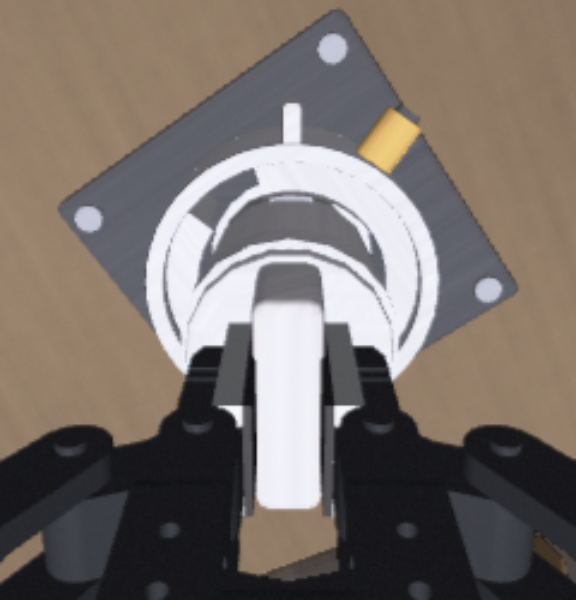

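The bar (column 290 in the crop) lines up with the index tab at (291,122). The lug is under the flange, and a resisting torque of about 0.13 N m fits the spring. Handing in.

```bash
python3 -c "
from rig import ctrl,sensors;ctrl.finish_job();s=sensors.sense();print(s['time_s'],s['grip_width'],s['wrist_torque'],s['eef_pos'])"
```

```text
the job is handed in; nothing more can be done
the job is handed in; nothing more can be done
```

I slid the grey wide-bore spacer over the shaft and let it go. I then dropped the grey lid through the gaps, turned it clockwise to the index tabs, and handed the job in still gripping it. The robot's clock read about 16 s of the 58 s allowed. The hand-in gives no verdict, and no reading was possible after it.

**Last checks before hand-in:**
- **Spacer:** when I let it go it lay flat, with its underside at about 12 mm and about 1 mm off the shaft axis. I did not check it again afterwards, because the lid covered it.
- **Lid:** its underside was at about 26 mm. The bar, taken from the gripper's angle, pointed at -9.3°. The tabs are at about -9.3°, and the last wrist picture shows them lined up.
- **Grip and spring:** the opening was steady at 0.149, set to 80 N. The wrist felt about 0.13 N m resisting the turn, so the lid is pushing the carrier. I had no direct reading of the carrier angle.
- **Bystanders:** I planned every move clear of the gauge, glue and mandrel and felt no unexpected contact, but I did not measure their positions at the end.

**Disagreements:** the top and wrist cameras differed by 1–2 mm on the lid's position. Its centre also sat about 2 mm off the gripper's centre line, and I corrected for that before lowering it.

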